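Fit the fuse, close the double lid, lift the shield

TASK

Without disturbing the other things on the bench, take the fuse from its cradle and push it down past the sprung jaw until it sits fully home and centred in the two fork clips of the fuse box; then bring the nested pair of lids over together and lower it, without dropping it, fully onto the box. Then lift the outer lid alone straight up off the inner one, leaving the inner lid seated undisturbed on the box, and finish while holding the outer lid level and still above the box, its lower rim higher than the top of the inner lid's knob.

Things in the scene. Friction and masses are not known exactly. Their poses are not given: they have to be found in the camera images.
- fuse_box: fuse box, fixed: aluminium plate 150 x 112 mm, top 10 mm above the bench; on its middle a tin wall, 102 x 58 mm outside, top 22 mm above the bench, locates the lids. Origin at the bench under the centre, x along the long side, z up. The inner lid seats with its rim on the plate around the wall, 3 mm spare each side: its origin 10 mm above this one, x parallel (either way round)
- clip_seat (a point): where the fuse's centre lies when fully home: middle of the box, 36 mm above the bench; axes as the box's, the fuse lies along x. Two bronze forks, 8 mm long in x, stand inside the wall at x = +40 and -40 mm; their slots are 19 mm wide with flared lips up to 50 mm above the bench
- jaw (a joint): sprung bronze jaw on the fuse's +y side: two strips 6 mm wide at x = +30 and -30 mm, whose noses, 46 mm above the bench, overhang the fuse; they flare outward above, to 60 mm. 0 shut, grows (rad) as pushed to +y. Pressing the fuse straight down (about 4 to 9 N) turns it to about 0.08, then it springs shut. Between the strips (x -27 to 27 mm) only the wall, 22 mm high, is near the fingers
- fuse: fuse: white ceramic tube 14 mm in diameter with brass caps 16 mm in diameter, 20 mm long, at both ends; 90 mm long in all, 60 g. Origin at its centre on its axis; x along it (either way round will do). Starts lying in the cradle, axis 26 mm above the bench
- cradle: the black cradle, fixed: plate 110 x 56 x 6 mm with two notched supports, 10 mm long, at x = +36 and -36 mm, up to 26 mm high; between them the fuse's middle is free above the plate. Origin under its centre at the bench, x along the fuse
- inner_lid: inner lid, grey plastic, about 140 g, open below: 114 x 70 mm, flat top 57 mm above the rim, walls 3 mm. On top a knob, a fin 32 mm in x and 12 mm in y, rises through the outer lid's collar to 107 mm above the rim. Origin at the centre of the lower rim, x along the long side, z up. Lifted by the knob it carries the outer lid along. The pair starts nested on the bench
- outer_lid: outer lid, steel, about 200 g, open below: 126 x 82 mm, flat top 58 mm above its rim; on it an open collar, 52 mm in x, 40 mm in y, rises to 80 mm above the rim around the inner lid's knob, which ends 25 mm higher. Origin at the centre of the lower rim, x long side, z up. Nested: about 3 mm play each side, origin 2 mm above the inner's. Gripped by the collar it lifts off alone
- capacitor: the terracotta-red ceramic capacitor block, 34 x 14 x 26 mm high, a bystander; origin under its centre
- relay: the tin-plated relay, a plain metal block 40 x 28 x 30 mm high with short pins on top, a bystander; origin under its centre
- banana_plug: the brass banana plug lying flat, about 54 mm long and 12 mm high, a bystander; origin under its collar
- screwdriver: a screwdriver lying flat, 160 mm long, a bystander
- solder_reel: a flanged solder reel standing on end, 54 mm in diameter and 40 mm high, a bystander; origin under its centre
Things that resemble listed ones, but are neither listed nor needed, are in the scene too. What is shaped like the inner_lid but yellow is not meant.

How it is judged:
By the outcome, as a careful person would: the job done as asked, in the order asked, and still so for the second after the job is handed in, while the arm keeps its last pose, push and grip.
It also fails if it takes over 69 s, if anything falls off the work surface, if the arm or the gripper's body presses on something with over 40 N, if the wrist force passes 120 N, or if a joint passes its speed limit or range.

ROBOT

A 6-joint arm with a two-finger parallel gripper is mounted at the origin on the work surface. World frame = base frame: x ahead of the robot, y to its left, z up, the work surface at z = 0. Lengths are in m, angles in rad, forces in N, time in s.
With the tool pointing down it reaches from about 0.3 to 0.85 m from the base axis. Payload 5.4 kg.
Tool frame: the origin (TCP) lies midway between the tips of the shut fingers; the grasp point (between the pads) lies 19 mm behind it; x points along the fingers, y is the direction in which the jaws open and shut, and the axes are right-handed (so a half turn about x gives the same grasp; the last joint's range is limited). The gripper opens to 85 mm and grips with 20 to 120 N. Pads are 22 mm wide; open, the fingers measure 114 mm over their backs; the gripper's body (76 mm by 85 mm) begins 54 mm behind the grasp point. The pads swing forward as they close: fully open they stand 13 mm farther back than shut.
Start: joints at [-1.44, 0.158, 1.597, -0, 1.386, -0.21], TCP at [0.192, -0.542, 0.195] pointing down, gripper open.
Joint ranges: [-2.91, 2.91], [-0.94, 2.29], [0.18, 2.7], [-1.29, 4.43], [0.17, 2.64], [-3, 3]. Speed limits (rad/s): [2.57, 2.57, 3.14, 3.14, 3.14, 3.14].

INTERFACE

Orientations are given as a unit quaternion [w, x, y, z].
In Python, from workcell import get_state, get_image, camera_model, ticket gives the robot as it stands.
- The arm moves only by the shell command python3 -m handwheel 'ROWS' [OPENING] [FORCE]. ROWS is text: rows parted by semicolons, each of 6 numbers parted by spaces: the shift along the tool's x, y, z in m, then the turn, a rotation vector about the tool's x, y, z in rad. A call has 1 to 8 rows; each row is the pose to reach, as a shift and turn from the pose commanded when the call began, along the tool's axes at that moment; what a row does not reach only later rows make up. A row lasts 1/12 s, in which the tool goes at most 41.7 mm and 7.16 degrees, less where a joint would pass 70% of its speed; a pose out of reach is approached as far as the arm can. A call with a gripper value outside its range is refused whole. OPENING is the opening, from 0 (shut) to 1 (fully open), set as the call begins (- or left out, the last holds). The fingers move at their own pace and stop on an object; FORCE is the grip in N (left out, the last holds). Time passes only in rows, so rows that repeat a pose let the fingers close. It gives the time, the measured TCP pose, the force and the opening at its end, in the units of the state.
- get_state(): the state, without advancing time (a new reading comes with each control period).
- get_image(name): name is "scene" or "top" or "wrist"; returns (picture, depth): 384x512x3 uint8, red, green, blue; 384x512 float32, m along the optical axis (not along the pixel's ray), 0 where there is no reading.
- camera_model(name): a dict with "mtx" (3x3 intrinsics, pixels), "k1" (the pictures are not rectified: a ray, as slopes to the right and down, at radius r is drawn at 1 + k1 r^2 times it, then the intrinsics apply), "extrinsics" (4x4, takes a point from camera to world coordinates). Camera axes: x right, y down, z forward; pixel columns grow to the right and rows downward; lengths in m; the calibration is good to about 2 mm. A picture is of the moment at which its call begins: read the wrist's pose just before it. camera_model takes no time and is no camera call; for the wrist camera it gives the pose at the moment of the call.
- ticket.sign_off(): hands the job in, once; it reports no verdict.
The state is a dict: "time_s": time; "joint_positions": joint angles; "dq": joint speeds; "joint_efforts": joint torques, N m; "tcp_pos": TCP position; "tcp_rot": TCP orientation; "force": force on the tool from outside, world axes, zero at the start; "moment": the same for the moment, N m; "finger_gap": opening from 0.0 (shut) to 1.0 (fully open).
Only numpy, scipy, OpenCV 4.12 (cv2) and the standard library are available. Lean on these libraries where they do the work, as an engineer would, in place of code of your own. Each camera call takes 0.05 s, during which the arm holds its last target. There are 200 camera calls.

## Working session

There is one attempt and no reset: what is moved stays moved. The work goes in short steps, Python scripts to look and compute and a shell command to move; the robot and the scene stay as the last step left them, time stands still between calls to the robot, and variables do not carry over. Pictures are saved under pics/ and viewed, about 8 in all and at most 12, crops included, and the job is handed in when it is done.

```bash
mkdir -p pics; cat > h.py <<'E'
import numpy as np, cv2
from workcell import get_state, get_image, camera_model, ticket
def cloud(name):
    m=camera_model(name); im,d=get_image(name)
    K=np.array(m["mtx"]);k1=m["k1"];T=np.array(m["extrinsics"])
    v,u=np.mgrid[0:384,0:512].astype(float)
    pts=np.stack([u.ravel(),v.ravel()],1)[:,None]
    n=cv2.undistortPoints(pts,K,np.array([k1,0,0,0,0.]))[:,0].reshape(384,512,2)
    P=np.dstack([n[...,0]*d,n[...,1]*d,d])
    W=P@T[:3,:3].T+T[:3,3]; W[d==0]=np.nan
    return im,W
E
python3 - <<'E'
from h import *
for n in("top","scene"):
    im,W=cloud(n); np.savez(n,im=im,W=W)
    cv2.imwrite(f"pics/{n}0.png",cv2.resize(im[...,::-1],(800,600),interpolation=cv2.INTER_CUBIC))
    print(n,np.array(camera_model(n)["extrinsics"]).round(2).tolist())
s=get_state();print(s)
E
```

```text
top [[-0.02, -0.98, 0.18, 0.4], [-1.0, 0.03, 0.02, 0.06], [-0.02, -0.18, -0.98, 0.87], [0.0, 0.0, 0.0, 1.0]]
scene [[-0.86, 0.33, -0.39, 1.03], [0.51, 0.53, -0.68, 0.94], [-0.02, -0.78, -0.62, 0.82], [0.0, 0.0, 0.0, 1.0]]
{'time_s': 0.1, 'joint_positions': array([-1.44011855e+00,  1.59043431e-01,  1.59810157e+00,  4.16040008e-05,
        1.38621667e+00, -2.10114653e-01]), 'dq': array([ 3.16108823e-05, -1.61023561e-03, -2.14145153e-03, -2.61510478e-04,
        6.22162134e-04,  4.26277604e-04]), 'joint_efforts': array([-1.14138831e-03, -3.96991682e+01, -3.32338107e+01, -2.00872282e-04,
        4.27302613e-03,  1.21331919e-05]), 'tcp_pos': array([ 0.19208936, -0.54132189,  0.19388554]), 'tcp_rot': array([ 0.11927901,  0.69690569,  0.12052776, -0.69682712]), 'force': array([0.7724374 , 1.50595435, 0.77707123]), 'moment': array([0.03537498, 0.00082836, 0.01578375]), 'finger_gap': 1.0002203298702186}
```

View pics/top0.png

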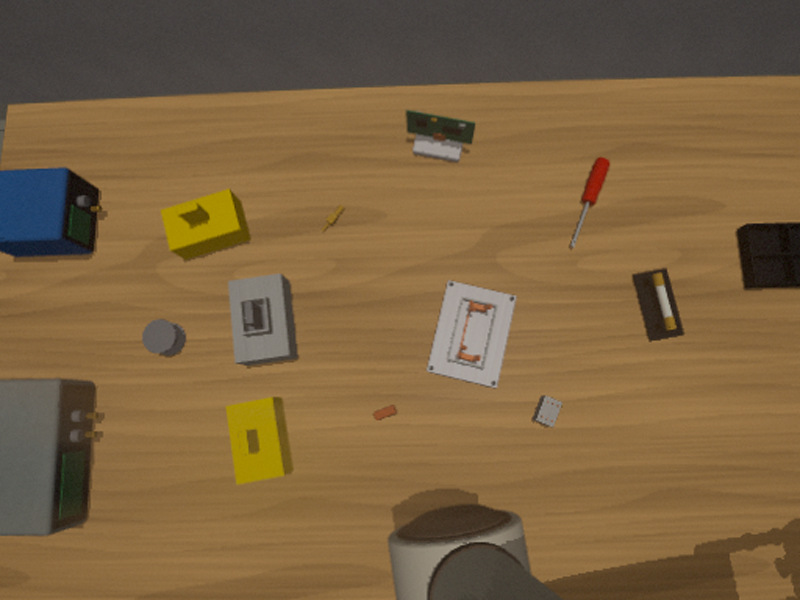

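View pics/scene0.png

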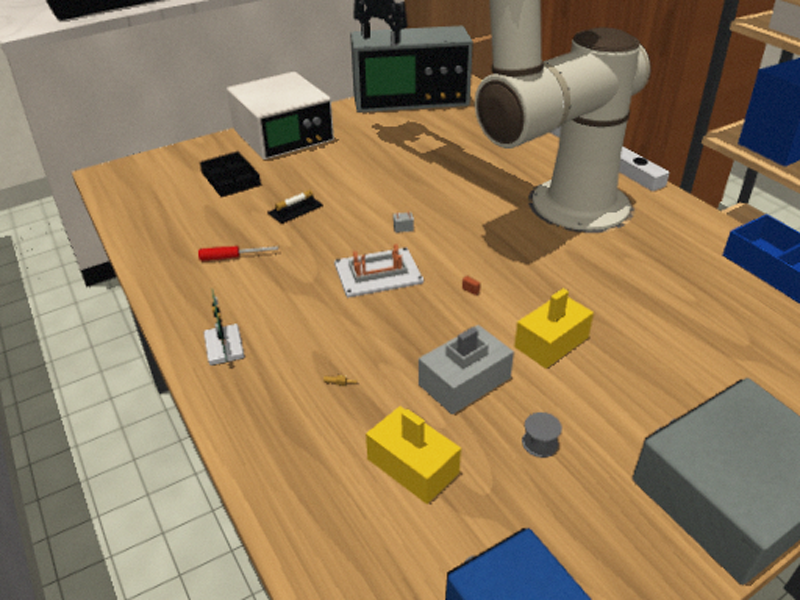

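The top view shows the fuse at about (665,302), the fuse box at (472,333) with its jaw on the left (+y) side, and the grey nested lids at (262,318). The yellow lids are decoys.

```bash
cat >> h.py <<'E'
def rect(W,mask,nm):
    p=W[mask][:,:2]; p=p[~np.isnan(p).any(1)]
    (c,(a,b),t)=cv2.minAreaRect((p*1000).astype(np.float32))
    if a<b:a,b,t=b,a,t+90
    t=(t+90)%180-90
    print(nm,"n",len(p),"c",np.round(c,1),"size",round(a,1),round(b,1),"longaxis deg",round(t,1),"zmed",round(np.nanmedian(W[mask][:,2])*1000,1))
def box(W,c,r): return (abs(W[...,0]-c[0])<r)&(abs(W[...,1]-c[1])<r)
E
python3 - <<'E'
from h import *
for n in("top","scene"):
    f=np.load(n+".npz");im,W=f["im"].astype(int),f["W"]
    if n=="top":
        C={}
        for k,(u,v) in dict(fuse=(665,302),box=(490,333),lid=(280,318)).items():
            C[k]=W[int(v*.64),int(u*.64)]; print(k,C[k].round(3))
    z=W[...,2]
    rect(W,box(W,C["box"],.12)&(z>.006)&(z<.014),"plate")
    rect(W,box(W,C["box"],.12)&(z>.018)&(z<.026),"wall")
    rect(W,box(W,C["box"],.12)&(z>.052)&(z<.07),"jawtop")
    g=(im.max(2)-im.min(2)<25)
    rect(W,box(W,C["lid"],.09)&(z>.053)&(z<.066)&g,"lidtop")
    rect(W,box(W,C["lid"],.09)&(z>.076)&(z<.088)&g,"collar")
    rect(W,box(W,C["lid"],.09)&(z>.1)&(z<.115)&g,"knob")
    F=box(W,C["fuse"],.09)
    rect(W,F&(z>.027)&(z<.04),"fuse")
    rect(W,F&(z>.003)&(z<.010),"cradleplate")
    b=box(W,[.45,.1],.3)&(abs(z)<.015)&(im[...,0]-im[...,2]>25); print("bench z",np.nanmedian(z[b]))
    # other
E
```

```text
fuse [ 0.546 -0.312  0.033]
box [ 0.506 -0.041  0.024]
lid [0.534 0.276 0.059]
plate n 2377 c [491.8 -46.5] size 183.7 168.0 longaxis deg 74.7 zmed 9.9
wall n 215 c [482.5 -58.6] size 184.3 110.9 longaxis deg 59.1 zmed 21.7
jawtop n 17 c [507.4 -15.1] size 82.4 32.2 longaxis deg -15.8 zmed 54.7
lidtop n 1488 c [535.  308.2] size 126.4 82.8 longaxis deg 7.0 zmed 59.6
collar n 168 c [535.1 308.1] size 52.6 41.0 longaxis deg 7.2 zmed 81.1
knob n 88 c [535.3 308.6] size 32.2 12.3 longaxis deg 8.0 zmed 106.1
fuse n 246 c [ 547.9 -313.2] size 90.4 28.6 longaxis deg 8.1 zmed 31.7
cradleplate n 773 c [ 545.5 -312.7] size 178.3 178.2 longaxis deg 0.4 zmed 5.8
bench z -0.00015816432334464503
plate n 795 c [507.4 -50.4] size 203.0 192.4 longaxis deg -13.4 zmed 10.7
wall n 204 c [480.2 -60.3] size 195.0 111.4 longaxis deg 58.2 zmed 21.3
jawtop n 8 c [515.1  -8.7] size 76.7 18.3 longaxis deg -28.3 zmed 56.0
lidtop n 909 c [535.5 311.3] size 127.5 83.4 longaxis deg 5.9 zmed 60.7
collar n 167 c [535.1 309.8] size 54.7 42.9 longaxis deg 5.0 zmed 81.2
knob n 66 c [534.5 311.3] size 32.0 11.9 longaxis deg 6.9 zmed 107.0
fuse n 77 c [ 547.9 -310.6] size 89.7 22.8 longaxis deg 2.3 zmed 29.9
cradleplate n 189 c [ 543.6 -305. ] size 189.7 143.4 longaxis deg -79.6 zmed 5.2
bench z 0.0007140420050554264
```

```bash
cat >> h.py <<'E'
from scipy.spatial.transform import Rotation as R
def comp(W,mask,nm,seed=None):
    n,l,st,_=cv2.connectedComponentsWithStats(mask.astype(np.uint8),connectivity=8)
    k=1+np.argmax(st[1:,4]); rect(W,l==k,nm); return l==k
def tool():
    s=get_state(); return s,R.from_quat(np.array(s["tcp_rot"]),scalar_first=True)
def go(pos,xdir_deg):
    """tool down, jaw axis (tool y) perpendicular to line at xdir_deg; choose nearer; print row"""
    s,r=tool(); best=None
    for k in(0,180):
        a=np.radians(xdir_deg+90+k); X=np.array([0,0,-1.]);Y=np.array([np.cos(a),np.sin(a),0]);Z=np.cross(X,Y)
        q=r.inv()*R.from_matrix(np.stack([X,Y,Z],1)); v=q.as_rotvec()
        print("row",np.round(r.inv().apply(np.array(pos)-s["tcp_pos"]),4),np.round(v,4),"deg",np.degrees(np.linalg.norm(v)).round(1))
E
python3 - <<'E'
from h import *
f=np.load("top.npz");im,W=f["im"].astype(int),f["W"];z=W[...,2]
comp(W,box(W,[.49,-.05],.11)&(z>.005),"box all")
comp(W,box(W,[.547,-.31],.11)&(z>.003),"cradle all")
s,r=tool();print(r.as_matrix().round(3),s["joint_positions"][-1])
go([.546,-.312,.2],8); go([.495,-.05,.25],-14)
m=camera_model("wrist");T=np.array(m["extrinsics"]);print("cam in tool",r.inv().apply(T[:3,3]-s["tcp_pos"]),(r.inv()*R.from_matrix(T[:3,:3])).as_matrix().round(2))
for k,(u,v) in dict(jaw=(466,330),cap=(385,411),relay=(547,410)).items(): print(k,W[int(v*.64),int(u*.64)].round(3))
E
```

```text
box all n 2753 c [509.7 -14.4] size 150.5 112.2 longaxis deg -15.3 zmed 10.2
cradle all n 1010 c [ 548.7 -313.5] size 111.9 64.0 longaxis deg 8.7 zmed 7.0
[[-0.     0.334 -0.942]
 [ 0.002 -0.942 -0.334]
 [-1.    -0.002 -0.   ]] -0.21011465266582266
row [-0.0058 -0.0979 -0.4102] [-2.9404e+00 -2.6000e-03 -3.0000e-04] deg 168.5
row [-0.0058 -0.0979 -0.4102] [ 2.012e-01 -2.000e-04  1.800e-03] deg 11.5
row [-0.0553 -0.3619 -0.4497] [-2.5565e+00 -2.4000e-03  1.0000e-04] deg 146.5
row [-0.0553 -0.3619 -0.4497] [5.851e-01 1.000e-04 1.800e-03] deg 33.5
cam in tool [-0.17865251 -0.00021467 -0.06733323] [[ 0.   -0.26  0.96]
 [ 1.    0.   -0.  ]
 [-0.    0.96  0.26]]
jaw [ 0.514 -0.006  0.009]
cap [0.391 0.123 0.024]
relay [ 0.387 -0.12   0.033]
```

```bash
R1='-0.006 -0.098 -0.41 0.2 0 0'
python3 -m handwheel '-0.006 -0.098 -0.41 0.2 0 0;-0.006 -0.098 -0.41 0.2 0 0;-0.006 -0.098 -0.41 0.2 0 0;-0.006 -0.098 -0.41 0.2 0 0;-0.006 -0.098 -0.41 0.2 0 0;-0.006 -0.098 -0.41 0.2 0 0;-0.006 -0.098 -0.41 0.2 0 0;-0.006 -0.098 -0.41 0.2 0 0'
python3 - <<'E'
from h import *
s,r=tool();print(s["tcp_pos"],s["time_s"]); go([.546,-.312,.2],8.4)
E
```

```text
time_s: 0.77
tcp_pos: [0.4713, -0.36, 0.1991]
tcp_rot: [-0.05, -0.705, -0.05, 0.706]
force: [0.2, -1.4, -0.7]
finger_gap: 0.997
[ 0.4712576  -0.36001219  0.19909641] 0.7667
row [-0.0009 -0.037  -0.0807] [ 3.1358e+00  1.0000e-03 -7.0000e-04] deg 179.7
row [-0.0009 -0.037  -0.0807] [-0.0058  0.0005  0.0006] deg 0.3
```

```bash

python3 -m handwheel '0 -0.037 -0.08 0 0 0;0 -0.037 -0.08 0 0 0;0 -0.037 -0.08 0 0 0;0 -0.037 -0.08 0 0 0;0 -0.037 -0.08 0 0 0'
python3 - <<'E'
from h import *
s,r=tool();print(s["tcp_pos"],s["time_s"])
im,W=cloud("wrist");z=W[...,2];cv2.imwrite("pics/w1.png",im[...,::-1])
F=box(W,[.547,-.313],.09)
comp(W,F&(z>.003)&(z<.05),"cradle");
i=im.astype(int)
comp(W,F&(z>.0275)&(z<.045),"fuse")
comp(W,F&(z>.015)&(z<.045)&(i.max(2)>110),"fusebright")
E
```

```text
time_s: 1.18
tcp_pos: [0.5436, -0.3138, 0.1989]
tcp_rot: [-0.05, -0.705, -0.05, 0.706]
force: [-0.6, -0.7, 0.0]
finger_gap: 1.005
[ 0.5435546  -0.31377855  0.19885162] 1.1833
cradle n 3448 c [ 548.9 -314.2] size 110.4 56.0 longaxis deg 9.1 zmed 5.8
fuse n 796 c [ 549.  -314.1] size 90.0 14.7 longaxis deg 8.5 zmed 31.8
fusebright n 793 c [ 548.6 -314.2] size 89.2 14.8 longaxis deg 8.5 zmed 31.8
```

View pics/w1.png

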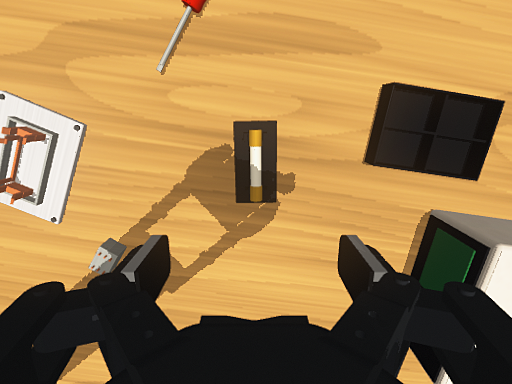

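The wrist view shows the fuse in its cradle around (255,165), centred under the tool and aligned. I'll go down on it.

```bash
python3 - <<'E'
from h import *
go([.549,-.3142,.010],8.8)
E
```

```text
row [ 0.189   0.0007 -0.0061] [ 3.1281e+00  6.0000e-04 -1.7000e-03] deg 179.2
row [ 0.189   0.0007 -0.0061] [-0.0135  0.0011  0.0004] deg 0.8
```

```bash

python3 -m handwheel '0.08 0.001 -0.006 -0.0135 0 0;0.15 0.001 -0.006 -0.0135 0 0;0.175 0.001 -0.006 -0.0135 0 0;0.189 0.001 -0.006 -0.0135 0 0;0.189 0.001 -0.006 -0.0135 0 0;0.189 0.001 -0.006 -0.0135 0 0' | head -2
python3 -c "from h import *;s,r=tool();print(s['tcp_pos'],s['force'])"
python3 -m handwheel '0 0 0 0 0 0;0 0 0 0 0 0;0 0 0 0 0 0;0 0 0 0 0 0;0 0 0 0 0 0;0 0 0 0 0 0;0 0 0 0 0 0;0 0 0 0 0 0' 0 60
```

```text
time_s: 1.73
tcp_pos: [0.5442, -0.3117, 0.0035]
[ 0.54416832 -0.3116843   0.00353824] [-0.9678564   0.25245054  0.44922287]
time_s: 2.4
tcp_pos: [0.5502, -0.314, 0.0108]
tcp_rot: [0.055, 0.705, 0.054, -0.705]
force: [-0.7, 0.2, 0.6]
finger_gap: -0.001
```

```bash

python3 - <<'E'
from h import *
s,r=tool();print(s["tcp_pos"],s["time_s"],s["finger_gap"])
im,W=cloud("wrist");z=W[...,2];cv2.imwrite("pics/w2.png",im[...,::-1])
im2,W2=cloud("scene");c=im2[110:150,160:220]; cv2.imwrite("pics/w3.png",cv2.resize(im2[80:160,140:250,::-1],None,fx=6,fy=6))
a=np.vstack([im,cv2.resize(im2[80:160,130:260],(512,315))]);cv2.imwrite("pics/w2.png",cv2.resize(a,(400,546))[...,::-1])
E
```

```text
[ 0.55019511 -0.31402913  0.01076309] 2.4 -0.0012393176427159648
```

View pics/w2.png

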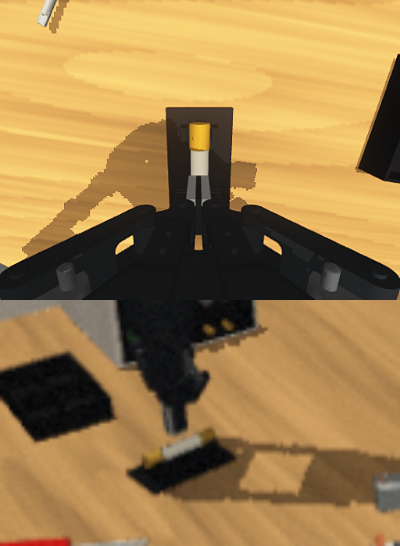

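```bash

python3 - <<'E'
from h import *
s=get_state();print(s["force"],s["joint_positions"].round(3),s["finger_gap"])
for n in("scene","wrist"):
    im,W=cloud(n);d=np.hypot(W[...,0]-.55,W[...,1]+.314);z=W[...,2]
    for lo in range(0,130,10):
        m=(d<.06)&(z*1000>=lo)&(z*1000<lo+10)
        if m.sum(): print(n,lo,m.sum(),(W[m].mean(0)*1000).round(),(np.ptp(W[m],axis=0)*1000).round(),im[m].mean(0).round())
    v=im.astype(int);F=(d<.07)&(z>.0275)&(z<.045)&(v.max(2)>110); rect(W,F,"fuse")
E
```

```text
[ 1.05027171 -0.08122299  0.23415149] [-0.709  0.5    1.556  0.     1.086  0.707] -0.00035935569660038393
scene 0 260 [ 551. -301.    4.] [118. 112.  10.] [34. 28. 22.]
scene 10 31 [ 550. -305.   14.] [86. 26. 10.] [15. 14. 13.]
scene 20 82 [ 551. -307.   26.] [88. 31. 10.] [107.  94.  70.]
scene 30 34 [ 547. -311.   32.] [86. 26.  4.] [150. 127.  86.]
scene 40 4 [ 548. -308.   47.] [14.  4.  4.] [121. 100.  77.]
scene 50 19 [ 555. -305.   56.] [21. 22.  9.] [75. 68. 58.]
scene 60 18 [ 552. -302.   65.] [22. 21.  9.] [49. 47. 44.]
scene 70 23 [ 552. -303.   75.] [20. 24.  9.] [45. 43. 40.]
scene 80 10 [ 559. -311.   85.] [10. 41.  9.] [65. 59. 52.]
scene 90 35 [ 555. -304.   95.] [31. 67. 10.] [39. 33. 27.]
scene 100 38 [ 556. -301.  105.] [35. 87. 10.] [28. 25. 23.]
scene 110 50 [ 557. -303.  115.] [37. 93. 10.] [19. 20. 20.]
scene 120 54 [ 557. -300.  125.] [ 42. 113.  10.] [20. 20. 21.]
fuse n 61 c [ 545.8 -310. ] size 86.1 16.6 longaxis deg 10.3 zmed 30.2
wrist 0 8148 [ 566. -311.    4.] [109. 120.   9.] [84. 66. 44.]
wrist 10 121 [ 587. -308.   17.] [13. 29.  9.] [53. 40. 29.]
wrist 20 714 [ 580. -310.   27.] [43. 30. 10.] [115.  95.  63.]
wrist 30 1325 [ 575. -310.   32.] [41. 17.  6.] [212. 178.  99.]
wrist 50 304 [ 560. -312.   56.] [ 8. 26.  9.] [64. 61. 57.]
wrist 60 486 [ 560. -312.   65.] [ 8. 27. 10.] [58. 55. 52.]
wrist 70 497 [ 560. -312.   74.] [ 8. 27. 10.] [63. 60. 58.]
wrist 80 790 [ 557. -313.   85.] [26. 42. 10.] [46. 45. 43.]
wrist 90 2688 [ 559. -312.   96.] [32. 73. 10.] [29. 27. 25.]
wrist 100 4972 [ 556. -313.  104.] [33. 86. 10.] [28. 27. 26.]
wrist 110 6092 [ 561. -312.  116.] [ 34. 103.  10.] [26. 26. 25.]
wrist 120 9684 [ 561. -312.  125.] [ 35. 116.  10.] [24. 25. 25.]
fuse n 1584 c [ 573.2 -310.8] size 41.1 15.1 longaxis deg 9.4 zmed 31.9
```

```bash

python3 - <<'E'
from h import *
im,W=cloud("wrist");z=W[...,2];d=np.hypot(W[...,0]-.55,W[...,1]+.314)
m=(d<.03)&(z>.04);print("wrist low",np.sort(z[m])[:12].round(4), np.isnan(z).sum())
u=np.argwhere(m&(z<.056));print(u.min(0),u.max(0))
c=int(u[:,1].mean())
for r in range(u[:,0].min()-12,u[:,0].max()+3,3): print(r,[W[r,k].round(3).tolist() for k in(c-8,c,c+8)],im[r,c])
E
```

```text
wrist low [0.0511 0.0511 0.0512 0.0512 0.0513 0.0514 0.0514 0.0515 0.0515 0.0516
 0.0516 0.0516] 808
[225 229] [236 277]
213 [[0.559, -0.307, 0.029], [0.561, -0.311, 0.032], [0.562, -0.316, 0.031]] [212 202 179]
216 [[0.557, -0.307, 0.029], [0.56, -0.312, 0.033], [0.56, -0.316, 0.032]] [212 202 178]
219 [[0.556, -0.307, 0.029], [0.558, -0.312, 0.032], [0.558, -0.317, 0.032]] [212 202 180]
222 [[0.554, -0.308, 0.029], [0.555, -0.312, 0.031], [0.556, -0.317, 0.03]] [214 204 181]
225 [[0.561, -0.307, 0.052], [0.562, -0.311, 0.052], [0.562, -0.315, 0.052]] [46 42 36]
228 [[0.561, -0.307, 0.055], [0.561, -0.311, 0.055], [0.562, -0.315, 0.055]] [31 28 25]
231 [[0.561, -0.307, 0.06], [0.562, -0.311, 0.06], [0.562, -0.315, 0.059]] [30 27 24]
234 [[0.561, -0.308, 0.063], [0.561, -0.311, 0.062], [0.562, -0.315, 0.064]] [29 26 23]
237 [[0.561, -0.308, 0.067], [0.562, -0.311, 0.067], [0.562, -0.315, 0.066]] [28 26 23]
```

Both cameras put the shut fingertips at z≈0.051 m, while the reported TCP is 0.011. The real tips are about 40 mm higher than reported, and lateral position is right. I'll trust the cameras: open, go down 39 mm more with a check partway, and close.

```bash

python3 -m handwheel '0 0 0 0 0 0;0 0 0 0 0 0;0 0 0 0 0 0;0 0 0 0 0 0;0 0 0 0 0 0;0 0 0 0 0 0' 0.8 60|grep gap
python3 -m handwheel '0.01 0 0 0 0 0;0.02 0 0 0 0 0;0.03 0 0 0 0 0;0.035 0 0 0 0 0;0.037 0 0 0 0 0;0.039 0 0 0 0 0;0.039 0 0 0 0 0' 
python3 - <<'E'
from h import *
s=get_state();print(s["tcp_pos"],s["force"])
im,W=cloud("wrist");cv2.imwrite("pics/w4.png",im[...,::-1])
E
```

```text
finger_gap: 0.797
time_s: 3.73
tcp_pos: [0.5499, -0.3139, -0.0289]
tcp_rot: [-0.054, -0.705, -0.055, 0.705]
force: [-0.5, 0.1, 0.1]
finger_gap: 0.8
[ 0.54992574 -0.3139163  -0.02892597] [-0.45884984  0.06527708  0.11742839]
```

View pics/w4.png

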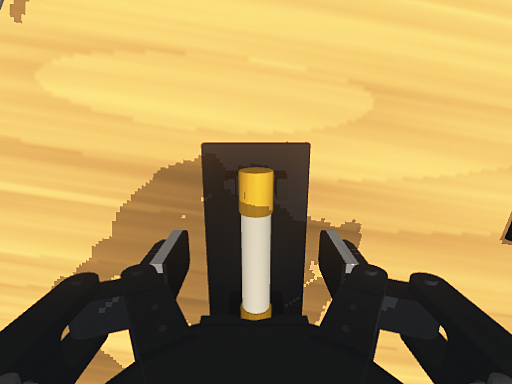

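The open fingers now straddle the fuse, which runs from (256,170) to (256,315), with tips at (185,235) and (325,235). Closing.

```bash

python3 -m handwheel '0 0 0 0 0 0;0 0 0 0 0 0;0 0 0 0 0 0;0 0 0 0 0 0;0 0 0 0 0 0;0 0 0 0 0 0;0 0 0 0 0 0' 0 70
python3 -m handwheel '-0.01 0 0 0 0 0;-0.04 0 0 0 0 0;-0.08 0 0 0 0 0;-0.11 0 0 0 0 0;-0.11 0 0 0 0 0;-0.11 0 0 0 0 0'
python3 - <<'E'
from h import *
im,W=cloud("wrist");z=W[...,2];s,r=tool();print(s["tcp_pos"])
for n in["wrist"]:
  m=(np.hypot(W[...,0]-.55,W[...,1]+.314)<.06)&(z>.06)&(z<.2); v=im.astype(int)
  rect(W,m&(v.max(2)>110)&(z<.16),"fuse")
  c=im[130:330,130:380];cv2.imwrite("pics/w5.png",cv2.resize(c,None,fx=2,fy=2)[...,::-1])
go([.5097,-.0144,.12],-15.3)
E
```

```text
time_s: 4.37
tcp_pos: [0.5502, -0.3143, -0.0281]
tcp_rot: [0.055, 0.705, 0.054, -0.705]
force: [-1.1, 0.1, 3.1]
finger_gap: 0.137
time_s: 4.87
tcp_pos: [0.5517, -0.3153, 0.0848]
tcp_rot: [0.056, 0.706, 0.053, -0.704]
force: [-0.1, -0.4, -0.8]
finger_gap: 0.139
[ 0.55017815 -0.31407933  0.08211901]
fuse n 4329 c [ 557.4 -314.2] size 76.2 37.3 longaxis deg 25.0 zmed 144.6
row [-0.0381 -0.3023 -0.0061] [-2.7202e+00  7.0000e-04 -1.0000e-03] deg 155.9
row [-0.0381 -0.3023 -0.0061] [ 0.4214 -0.0007 -0.0005] deg 24.1
```

View pics/w5.png

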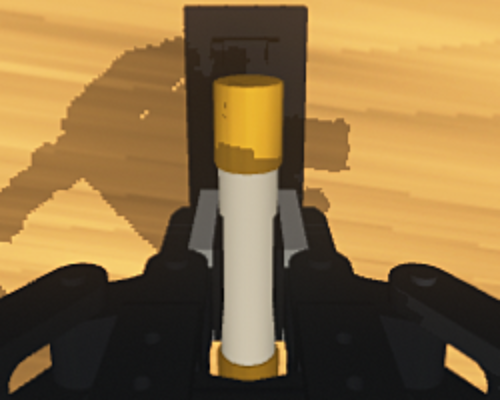

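Picture 6 shows the fuse held between the pads, level and clear of the cradle. Next, over to the box.

```bash

python3 -m handwheel '0 -0.03 0 0.06 0 0;0 -0.07 -0.001 0.12 0 0;0 -0.11 -0.002 0.18 0 0;0 -0.15 -0.003 0.24 0 0;0 -0.19 -0.004 0.3 0 0;0 -0.23 -0.005 0.36 0 0;0 -0.265 -0.006 0.42 0 0;0 -0.285 -0.006 0.4214 0 0' |head -1
python3 -m handwheel '0 -0.01 0 0 0 0;0 -0.017 0 0 0 0;0 -0.017 0 0 0 0;0 -0.017 0 0 0 0'
python3 - <<'E'
from h import *
s,r=tool();print(s["tcp_pos"],s["finger_gap"])
im,W=cloud("wrist");z=W[...,2];v=im.astype(int)
B=box(W,[.51,-.014],.11)
comp(W,B&(z>.005)&(z<.015),"plate")
comp(W,B&(z>.005)&(z<.07),"boxall")
comp(W,(abs(z-.14)<.012)&box(W,s["tcp_pos"],.06)&(v[...,0]>130),"fuse")
im,W=cloud("top");z=W[...,2];comp(W,box(W,[.51,-.014],.11)&(z>.005)&(z<.07),"top boxall")
go([.5097,-.0144,.082],-15.3)
E
```

```text
time_s: 5.58
time_s: 5.92
tcp_pos: [0.5168, -0.0159, 0.081]
tcp_rot: [0.094, -0.701, 0.094, 0.701]
force: [0.3, -0.9, -0.7]
finger_gap: 0.136
[ 0.51679646 -0.01587805  0.08101684] 0.1363783161989998
plate n 9593 c [511.2 -15.4] size 148.2 112.6 longaxis deg -15.2 zmed 9.5
boxall n 13310 c [511.2 -15.4] size 148.2 112.6 longaxis deg -15.2 zmed 9.6
fuse n 2407 c [515.3 -14.6] size 51.3 13.8 longaxis deg -15.1 zmed 140.8
top boxall n 875 c [489.7 -20.6] size 90.0 78.6 longaxis deg 75.2 zmed 10.5
row [-0.0007  0.      0.0074] [ 3.1402e+00 -5.0000e-04 -4.0000e-04] deg 179.9
row [-0.0007  0.      0.0074] [-0.0014  0.0003 -0.0003] deg 0.1
```

```bash

cat >> h.py <<'E'
def bf(W,c=(.5110,-.0152),yaw=-15.2):
    a=np.radians(yaw);d=W[...,:2]-np.array(c)
    return np.dstack([d[...,0]*np.cos(a)+d[...,1]*np.sin(a),-d[...,0]*np.sin(a)+d[...,1]*np.cos(a)])*1000
E
python3 - <<'E'
from h import *
im,W=cloud("wrist");z=W[...,2]*1000;v=im.astype(int);B=bf(W);x,y=B[...,0],B[...,1]
def q(m,n):
    if m.sum()>5: print(n,m.sum(),"x",np.percentile(x[m],[1,99]).round(1),"y",np.percentile(y[m],[1,99]).round(1),"z",np.percentile(z[m],[2,50,98]).round(1))
near=(abs(x)<90)&(abs(y)<70)
q(near&(z>6)&(z<14),"plate")
q(near&(z>17)&(z<26),"wall")
br=(v[...,0]-v[...,2]>50)&near
for s,n in((1,"+"),(-1,"-")):
    q(br&(z>38)&(z<56)&(s*x>34),"fork"+n); q(br&(z>52)&(z<64),"jaw")
q(near&(z>120)&(z<160)&(v[...,0]>110)&(abs(y)<15),"fuse")
q(near&(z>120)&(z<160)&(v[...,0]>110)&(abs(y)<15)&(v[...,0]-v[...,2]>60),"cap")
for n in["top","scene"]:
    im,W=cloud(n);z=W[...,2]*1000;v=im.astype(int);B=bf(W);x,y=B[...,0],B[...,1];near=(abs(x)<90)&(abs(y)<70)
    q(near&(z>6)&(z<14),n+"plate")
    q(near&(z>120)&(z<160)&(v[...,0]>110)&(abs(y)<15),n+"fuse")
a=np.load("top.npz");W=a["W"];z=W[...,2]*1000;B=bf(W);x,y=B[...,0],B[...,1];near=(abs(x)<90)&(abs(y)<70);q(near&(z>6)&(z<14),"top0plate");q(near&(z>17)&(z<26),"wall")
E
```

```text
plate 11619 x [-60.9  74.2] y [-55.2  54.8] z [ 8.   9.5 11.2]
wall 1026 x [-29.2  50.5] y [-29.1  28.7] z [17.3 21.4 22.8]
fork+ 225 x [35.4 43.6] y [-18.1  15.6] z [39.  43.8 50.4]
fuse 4188 x [-23.6  49.2] y [-6.8  8.9] z [135.3 141.2 143.5]
cap 1631 x [-24.3  49.3] y [-6.4  8.2] z [135.8 141.6 143.4]
topplate 673 x [-56.   17.5] y [-55.1  33.3] z [ 6.8  9.8 13. ]
topfuse 16 x [-21.5 -15.3] y [-3.9  6.6] z [138.2 141.8 145.2]
sceneplate 772 x [-76.5  71.4] y [-54.8  58. ] z [ 6.9 10.8 13.8]
scenefuse 117 x [-42.1  46.4] y [-4.5 11.7] z [130.  140.3 145.8]
top0plate 2370 x [-75.4  71.6] y [-54.4  55.5] z [ 6.9  9.9 12.9]
wall 217 x [-52.7  48.9] y [-28.5  29.4] z [17.4 21.6 25.1]
```

```bash

python3 -m handwheel '0 0.001 0.0045 0 0 0;0.02 0.001 0.0045 0 0 0;0.045 0.001 0.0045 0 0 0;0.062 0.001 0.0045 0 0 0;0.07 0.001 0.0045 0 0 0;0.07 0.001 0.0045 0 0 0;0.07 0.001 0.0045 0 0 0'
python3 - <<'E'
from h import *
s,r=tool();print(s["tcp_pos"],s["force"])
im,W=cloud("wrist");z=W[...,2]*1000;v=im.astype(int);B=bf(W);x,y=B[...,0],B[...,1]
cv2.imwrite("pics/w7.png",im[...,::-1])
def q(m,n):
    if m.sum()>5: print(n,m.sum(),"x",np.percentile(x[m],[1,99]).round(1),"y",np.percentile(y[m],[1,99]).round(1),"z",np.percentile(z[m],[2,50,98]).round(1))
near=(abs(x)<90)&(abs(y)<70)
q(near&(z>6)&(z<14),"plate")
q(near&(z>17)&(z<24),"wall")
q(near&(z>57)&(z<80)&(v[...,0]>110)&(abs(y)<15)&(x>10),"fuse")
q(near&(z>42)&(z<52)&(x>33)&(abs(y)<30),"fork")
go([.5110,-.0152,.011],-15.2)
E
```

```text
time_s: 6.75
tcp_pos: [0.5121, -0.015, 0.0119]
tcp_rot: [-0.094, 0.701, -0.094, -0.701]
force: [0.1, 0.9, -1.1]
finger_gap: 0.138
[ 0.51214649 -0.01504146  0.0118635 ] [ 0.10661451  0.87831426 -1.12767037]
plate 18765 x [-35.8  73.5] y [-55.1  54.5] z [ 8.1  9.5 11.6]
wall 1839 x [-17.5  50.5] y [-29.2  28.6] z [17.4 21.3 22.7]
fuse 2336 x [10.5 44.4] y [-6.6 12.7] z [58.5 71.8 73.9]
fork 377 x [35.5 43.5] y [-18.6  15.8] z [42.1 45.3 50.6]
row [0.0016 0.0005 0.0019] [3.1396e+00 0.0000e+00 2.8000e-03] deg 179.9
row [0.0016 0.0005 0.0019] [-0.002  -0.0018  0.    ] deg 0.2
```

View pics/w7.png

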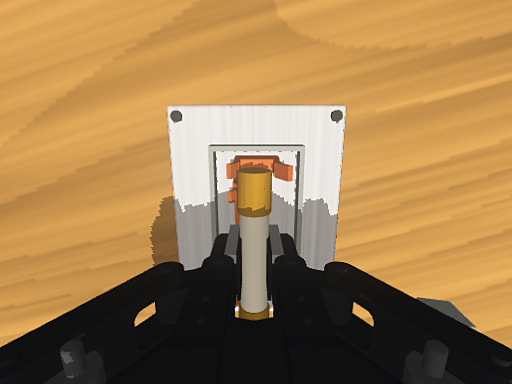

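Picture 7 shows the fuse over the fork slots. The front cap is at (255,190), the fork lips run 227–293 px, and the cap end measures about 44.5 mm from the box centre, so it is centred. Pressing down.

```bash

python3 -m handwheel '0.004 0.0007 0 0 0 0;0.008 0.0007 0 0 0 0;0.011 0.0007 0 0 0 0;0.013 0.0007 0 0 0 0;0.015 0.0007 0 0 0 0;0.017 0.0007 0 0 0 0' - 100
python3 -m handwheel '0.002 0 0 0 0 0;0.004 0 0 0 0 0;0.006 0 0 0 0 0;0.008 0 0 0 0 0;0.01 0 0 0 0 0' |grep -E 'pos|force'
python3 -m handwheel '0.0015 0 0 0 0 0;0.003 0 0 0 0 0;0.003 0 0 0 0 0;0.003 0 0 0 0 0' |grep -E 'pos|force|gap'
python3 - <<'E'
from h import *
s,r=tool();print(s["tcp_pos"],s["force"],s["moment"])
im,W=cloud("wrist");z=W[...,2]*1000;v=im.astype(int);B=bf(W);x,y=B[...,0],B[...,1]
def q(m,n):
    if m.sum()>5: print(n,m.sum(),"x",np.percentile(x[m],[1,99]).round(1),"y",np.percentile(y[m],[1,99]).round(1),"z",np.percentile(z[m],[2,50,98]).round(1))
near=(abs(x)<90)&(abs(y)<70)
q(near&(z>30)&(z<60)&(v[...,0]>110)&(abs(y)<8)&(x>10),"fuse")
q(near&(z>30)&(z<60)&(v[...,0]>110)&(abs(y)<8)&(x>26)&(x<34),"fusecap")
E
```

```text
time_s: 7.3
tcp_pos: [0.5135, -0.0173, -0.0038]
tcp_rot: [-0.093, 0.702, -0.095, -0.7]
force: [-2.4, -6.6, 6.6]
finger_gap: 0.125
tcp_pos: [0.5119, -0.016, -0.0156]
force: [-0.1, -0.4, -1.1]
tcp_pos: [0.5119, -0.0153, -0.0173]
force: [-5.7, -0.9, 13.3]
finger_gap: 0.127
[ 0.51187533 -0.01534064 -0.01725414] [-5.70752551 -0.85673284 13.29370662] [0.08187094 0.99621088 0.01602924]
fuse 2270 x [10.4 44.1] y [-7.1  7.7] z [37.5 42.9 50.4]
fusecap 597 x [26.2 33.9] y [-6.2  8. ] z [39.8 43.7 51.4]
```

The force dropped at the jaw snap and then rose to 13 N at the seat. The cap top reads 43.7 mm against 44 mm for fully home. I'll release partway, rise and inspect.

```bash

python3 -m handwheel '0 0 0 0 0 0;0 0 0 0 0 0;0 0 0 0 0 0;0 0 0 0 0 0' 0.32 40|grep -E 'force|gap'
python3 -m handwheel '-0.01 0 0 0 0 0;-0.03 0 0 0 0 0;-0.07 0 0 0 0 0;-0.11 0 0 0 0 0;-0.15 0 0 0 0 0;-0.16 0 0.0 0 0 0;-0.16 0 0 0 0 0;-0.16 0 0 0 0 0' |grep -E 'pos|force'
python3 - <<'E'
from h import *
s,r=tool();print(s["tcp_pos"],s["time_s"])
im,W=cloud("wrist");z=W[...,2]*1000;v=im.astype(int);B=bf(W);x,y=B[...,0],B[...,1]
cv2.imwrite("pics/w8.png",cv2.resize(im[40:340,100:400],None,fx=2,fy=2)[...,::-1])
def q(m,n):
    if m.sum()>5: print(n,m.sum(),"x",np.percentile(x[m],[1,99]).round(1),"y",np.percentile(y[m],[1,99]).round(1),"z",np.percentile(z[m],[2,50,98]).round(1))
near=(abs(x)<90)&(abs(y)<70)
q(near&(z>6)&(z<14),"plate");q(near&(z>17)&(z<24),"wall")
q(near&(z>32)&(z<60)&(abs(y)<8),"fuse")
for a in(-30,-15,0,15,30): q(near&(z>35)&(z<60)&(abs(y)<2)&(abs(x-a)<3),"at%d"%a)
go([.535,.310,.142],7)
E
```

```text
force: [-0.9, 0.1, -0.2]
finger_gap: 0.318
tcp_pos: [0.5121, -0.0155, 0.142]
force: [-0.5, -0.5, -0.1]
[ 0.51209533 -0.01548833  0.14204532] 9.1
plate 9632 x [-72.3  74.2] y [-55.   54.8] z [ 7.9  9.5 11.3]
wall 946 x [-51.3  50. ] y [-29.1  28.8] z [17.7 21.2 22.9]
fuse 1223 x [-44.4  44.3] y [-7.   7.7] z [36.5 41.9 48.1]
at-30 21 x [-32.8 -27.1] y [-1.6  1.5] z [42.  43.  44.3]
at-15 23 x [-17.5 -12.2] y [-1.6  1.5] z [41.4 42.4 43.6]
at0 24 x [-2.8  2.5] y [-1.6  1.5] z [40.8 42.3 43.8]
at15 25 x [12.2 17.9] y [-1.6  1.4] z [41.3 42.3 43.2]
at30 28 x [27. 33.] y [-1.6  1.4] z [42.2 43.3 44.4]
row [-0.0014 -0.3201  0.0627] [ 2.7523e+00  6.0000e-04 -2.5000e-03] deg 157.7
row [-0.0014 -0.3201  0.0627] [-0.3893  0.0018  0.0004] deg 22.3
```

View pics/w8.png

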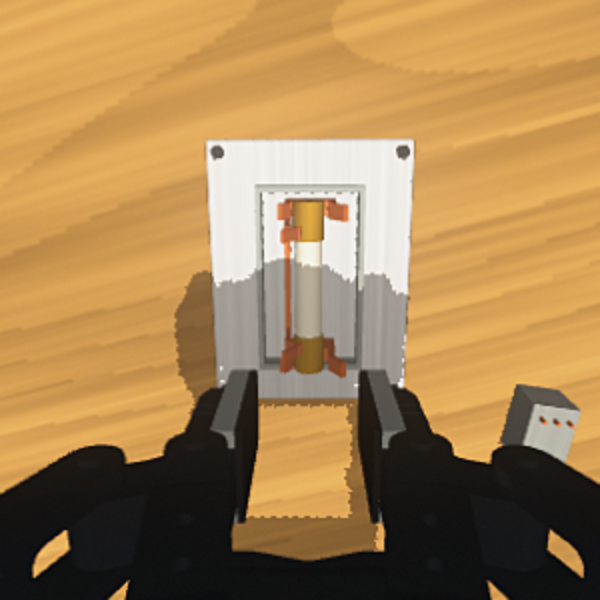

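Picture 8 shows the fuse clipped in both forks, level, from x −44.4 to +44.3 mm, with the jaw shut. On to the lids.

```bash

python3 -m handwheel '0 -0.04 0.008 -0.06 0 0;0 -0.08 0.016 -0.12 0 0;0 -0.12 0.024 -0.18 0 0;0 -0.16 0.032 -0.24 0 0;0 -0.2 0.04 -0.3 0 0;0 -0.24 0.048 -0.36 0 0;0 -0.28 0.056 -0.389 0 0;0 -0.3 0.0627 -0.389 0 0' 0.6 60 |head -1
python3 -m handwheel '0 -0.01 0 0 0 0;0 -0.02 0 0 0 0;0 -0.02 0 0 0 0;0 -0.02 0 0 0 0;0 -0.02 0 0 0 0'|grep -E 'pos|gap'
python3 - <<'E'
from h import *
im,W=cloud("wrist");z=W[...,2];v=im.astype(int);s,r=tool();print(s["tcp_pos"])
N=box(W,[.535,.31],.09)&(im.max(2)*1.-im.min(2)<30)
for n,a,b in(("lidtop",.053,.066),("collar",.077,.087),("knob",.1,.114)): comp(W,N&(z>a)&(z<b),n)
go([.535,.310,.046],7)
E
```

```text
time_s: 9.82
tcp_pos: [0.5283, 0.3087, 0.1411]
finger_gap: 0.596
[0.52843645 0.30875039 0.14141839]
lidtop n 8404 c [536.1 309.2] size 125.3 81.9 longaxis deg 6.9 zmed 59.5
collar n 752 c [536.3 309.4] size 52.6 40.0 longaxis deg 6.7 zmed 81.3
knob n 605 c [536.8 309.1] size 31.8 11.3 longaxis deg 6.7 zmed 106.4
row [ 0.0954 -0.0005 -0.0067] [ 3.1395e+00 -6.0000e-04 -5.0000e-04] deg 179.9
row [ 0.0954 -0.0005 -0.0067] [-0.0021  0.0003 -0.0004] deg 0.1
```

```bash

python3 -m handwheel '0.03 0 -0.0085 -0.003 0 0;0.06 0 -0.0085 -0.003 0 0;0.08 0 -0.0085 -0.003 0 0;0.09 0 -0.0085 -0.003 0 0;0.0955 0 -0.0085 -0.003 0 0;0.0955 0 -0.0085 -0.003 0 0;0.0955 0 -0.0085 -0.003 0 0'|grep -E 'pos|force'
python3 -m handwheel '0 0 0 0 0 0;0 0 0 0 0 0;0 0 0 0 0 0;0 0 0 0 0 0;0 0 0 0 0 0;0 0 0 0 0 0;0 0 0 0 0 0;0 0 0 0 0 0' 0 110|grep -E 'pos|force|gap'
python3 - <<'E'
from h import *
im,W=cloud("wrist");z=W[...,2];s,r=tool();cv2.imwrite("pics/w9.png",im[100:380,100:400,::-1])
m=box(W,[.537,.309],.04)&(z>.06)&(z<.13);ii=np.argwhere(m)
print(s["tcp_pos"])
for r_ in range(ii[:,0].min(),ii[:,0].max(),6):
    print(r_,[(W[r_,c]*1000).round().tolist() for c in(225,240,256,272,287)])
E
```

```text
tcp_pos: [0.5377, 0.3113, 0.0474]
force: [0.2, 0.3, 0.9]
tcp_pos: [0.5373, 0.3113, 0.047]
force: [-0.4, -2.2, 5.4]
finger_gap: 0.114
[0.53732795 0.31128629 0.04696662]
156 [[579.0, 334.0, 60.0], [580.0, 325.0, 60.0], [581.0, 316.0, 59.0], [582.0, 306.0, 59.0], [583.0, 298.0, 60.0]]
162 [[575.0, 334.0, 59.0], [576.0, 325.0, 60.0], [577.0, 315.0, 59.0], [578.0, 306.0, 60.0], [580.0, 297.0, 59.0]]
168 [[572.0, 333.0, 60.0], [572.0, 324.0, 59.0], [574.0, 315.0, 61.0], [575.0, 306.0, 61.0], [576.0, 297.0, 60.0]]
174 [[568.0, 333.0, 59.0], [569.0, 324.0, 59.0], [570.0, 314.0, 60.0], [571.0, 305.0, 60.0], [572.0, 296.0, 59.0]]
180 [[564.0, 333.0, 59.0], [565.0, 324.0, 59.0], [567.0, 314.0, 60.0], [567.0, 304.0, 59.0], [569.0, 295.0, 59.0]]
186 [[560.0, 332.0, 60.0], [561.0, 323.0, 59.0], [563.0, 314.0, 60.0], [564.0, 304.0, 60.0], [565.0, 295.0, 59.0]]
192 [[560.0, 331.0, 71.0], [561.0, 323.0, 71.0], [562.0, 314.0, 71.0], [563.0, 304.0, 70.0], [564.0, 296.0, 70.0]]
198 [[560.0, 330.0, 83.0], [561.0, 322.0, 82.0], [562.0, 314.0, 81.0], [563.0, 305.0, 82.0], [564.0, 297.0, 82.0]]
204 [[551.0,
[... 1407 characters left out ...]
3.0, 139.0], [538.0, 318.0, 119.0], [531.0, 310.0, 107.0], [547.0, 306.0, 132.0], [551.0, 302.0, 138.0]]
282 [[554.0, 323.0, 150.0], [535.0, 317.0, 120.0], [527.0, 309.0, 107.0], [543.0, 305.0, 130.0], [556.0, 304.0, 149.0]]
288 [[553.0, 322.0, 152.0], [532.0, 317.0, 120.0], [525.0, 309.0, 107.0], [540.0, 305.0, 130.0], [556.0, 304.0, 153.0]]
294 [[554.0, 322.0, 156.0], [529.0, 317.0, 120.0], [488.0, 304.0, 59.0], [538.0, 305.0, 131.0], [556.0, 305.0, 156.0]]
300 [[553.0, 322.0, 158.0], [527.0, 316.0, 121.0], [483.0, 303.0, 60.0], [535.0, 304.0, 130.0], [556.0, 305.0, 158.0]]
306 [[554.0, 322.0, 161.0], [477.0, 314.0, 59.0], [479.0, 303.0, 60.0], [532.0, 304.0, 130.0], [555.0, 305.0, 160.0]]
```

View pics/w9.png

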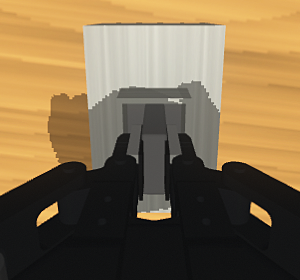

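Picture 9 shows the fin clasped between the pads, with tips above the collar. Lift, then move over to the box.

```bash

python3 -m handwheel '-0.005 0 0 0 0 0;-0.015 0 0 0 0 0;-0.035 0 0 0 0 0;-0.06 0 0 0 0 0;-0.085 0 0 0 0 0;-0.1 0 0 0 0 0;-0.1 0 0 0 0 0;-0.1 0 0 0 0 0'|grep -E 'pos|force|gap'
python3 - <<'E'
from h import *
im,W=cloud("wrist");z=W[...,2];s,r=tool();print(s["tcp_pos"])
dz=s["tcp_pos"][2]-.047
N=box(W,[.537,.31],.09)&(im.max(2)*1.-im.min(2)<30)
for n,a,b in(("lidtop",.05,.069),("collar",.073,.09),("knobtop",.100,.114)): comp(W,N&(z>a+dz)&(z<b+dz),n)
go([.5108,-.0153,.147],-15.2)
E
```

```text
tcp_pos: [0.5367, 0.3115, 0.1464]
force: [-0.1, 0.5, -5.0]
finger_gap: 0.117
[0.53563035 0.31109684 0.14471736]
lidtop n 12915 c [550.5 314.4] size 93.8 82.2 longaxis deg 9.5 zmed 159.1
collar n 1219 c [549.  314.3] size 40.2 23.8 longaxis deg -81.1 zmed 180.6
knobtop n 2169 c [537.8 315.4] size 32.8 32.7 longaxis deg -21.6 zmed 206.0
row [-0.0021  0.3208  0.0653] [-2.7514e+00  9.0000e-04  2.9000e-03] deg 157.6
row [-0.0021  0.3208  0.0653] [ 0.3902  0.0021 -0.0007] deg 22.4
```

```bash

python3 -m handwheel '0 0.01 0.002 0.02 0 0;0 0.03 0.006 0.06 0 0;0 0.06 0.012 0.1 0 0;0 0.09 0.018 0.15 0 0;0 0.12 0.024 0.2 0 0;0 0.15 0.03 0.25 0 0;0 0.18 0.036 0.3 0 0;0 0.21 0.043 0.35 0 0' |head -1
python3 -c "from h import *;go([.5108,-.0153,.147],-15.2)"
```

```text
time_s: 12.97
row [-0.0029  0.1097 -0.0179] [-3.1049e+00  1.5000e-03  5.1000e-03] deg 177.9
row [-0.0029  0.1097 -0.0179] [ 0.0367  0.0033 -0.001 ] deg 2.1
```

```bash

python3 -m handwheel '0 0.03 -0.005 0.02 0 0;0 0.06 -0.009 0.04 0 0;0 0.085 -0.013 0.04 0 0;0 0.103 -0.016 0.04 0 0;0 0.111 -0.017 0.04 0 0;0 0.111 -0.017 0.04 0 0;0 0.111 -0.017 0.04 0 0;0 0.111 -0.017 0.04 0 0' |head -1
python3 - <<'E'
from h import *
im,W=cloud("wrist");z=W[...,2];s,r=tool();print(s["tcp_pos"],s["force"])
dz=(s["tcp_pos"][2]-.047)*1000;z=z*1000-dz;B=bf(W);x,y=B[...,0],B[...,1]
t=bf(s["tcp_pos"][None,None]);print("tcp in box",t.round(1))
def q(m,n):
    if m.sum()>5: print(n,m.sum(),"x",np.percentile(x[m],[1,99]).round(1),"y",np.percentile(y[m],[1,99]).round(1),"z",np.percentile(z[m],[2,50,98]).round(1))
near=(abs(x)<80)&(abs(y)<55);dz
q(near&(z>55)&(z<65),"lidtop");q(near&(z>78)&(z<86),"collar")
q(near&(z>104)&(z<110)&(abs(y)<5),"knobtop");q(near&(z>86)&(z<103)&(abs(y)<4),"knobfront")
Z=z+dz; q((abs(x)<90)&(abs(y)<70)&(Z>6)&(Z<14),"plate")
L=near&(z>56)&(z<64); comp(W,L,"lidtop")
go([.5108,-.0153,.147],-15.2)
E
```

```text
time_s: 13.63
[ 0.51160364 -0.01328773  0.14559087] [ 0.2727889   0.38876524 -2.97856784]
tcp in box [[[0.1 2. ]]]
lidtop 14384 x [-62.1  60.8] y [-38.2  43.5] z [56.4 59.5 61.1]
collar 1032 x [ 3.7 24.9] y [-17.3  22.6] z [78.4 81.4 85.1]
knobtop 1027 x [-16.4  14.8] y [-4.1  4.7] z [105.  106.6 108.1]
knobfront 204 x [11.6 15.1] y [-3.9  3.9] z [ 86.5  95.2 102.6]
plate 1570 x [57.1 73.9] y [-54.8  54.9] z [-90.8 -89.1 -86.4]
lidtop n 12945 c [525.  -16.4] size 94.4 82.6 longaxis deg -12.7 zmed 158.1
row [-0.0014  0.0022  0.0003] [-3.1402e+00 -7.0000e-04  1.4000e-03] deg 179.9
row [-0.0014  0.0022  0.0003] [0.0014 0.0009 0.0004] deg 0.1
```

```bash

python3 -m handwheel '0 0.002 -0.0005 0.001 0 0;0.015 0.0022 -0.0005 0.001 0 0;0.03 0.0022 -0.0005 0.001 0 0;0.04 0.0022 -0.0005 0.001 0 0;0.043 0.0022 -0.0005 0.001 0 0;0.043 0.0022 -0.0005 0.001 0 0;0.043 0.0022 -0.0005 0.001 0 0' |grep -E "pos|force"
python3 - <<'E'
from h import *
im,W=cloud("wrist");z=W[...,2];s,r=tool();print(s["tcp_pos"],s["force"])
dz=(s["tcp_pos"][2]-.047)*1000;z=z*1000-dz;B=bf(W);x,y=B[...,0],B[...,1]
t=bf(s["tcp_pos"][None,None]);print("tcp in box",t.round(1))
def q(m,n):
    if m.sum()>5: print(n,m.sum(),"x",np.percentile(x[m],[1,99]).round(1),"y",np.percentile(y[m],[1,99]).round(1),"z",np.percentile(z[m],[2,50,98]).round(1))
near=(abs(x)<80)&(abs(y)<55)
q(near&(z>55)&(z<65),"lidtop")
q(near&(z>104)&(z<110)&(abs(y)<5),"knobtop");q(near&(z>86)&(z<103)&(abs(y)<4),"knobfront")
Z=z+dz; q((abs(x)<90)&(abs(y)<70)&(Z>6)&(Z<14),"plate")
go([.5108,-.0153,.057],-15.2)
E
```

```text
tcp_pos: [0.5121, -0.0166, 0.1035]
force: [-0.1, -0.3, -2.7]
[ 0.51249162 -0.01677887  0.10387508] [ 0.28324453 -0.04235299 -4.28989782]
tcp in box [[[ 1.9 -1.1]]]
lidtop 14331 x [-61.   62.3] y [-40.8  41.3] z [56.2 59.3 60.9]
knobtop 1291 x [-14.9  16.3] y [-4.9  4.8] z [105.  106.4 107.6]
knobfront 205 x [15.5 16.6] y [-3.9  3.9] z [ 86.8  95.6 102.8]
plate 1779 x [59.3 73.8] y [-54.6  54.6] z [-49.  -47.4 -44.6]
row [ 0.0469 -0.001   0.0021] [ 3.1412e+00 -1.0000e-04  2.3000e-03] deg 180.0
row [ 0.0469 -0.001   0.0021] [-0.0004 -0.0015 -0.    ] deg 0.1
```

```bash

python3 -m handwheel '0.012 0 0.001 0 0 0;0.024 0 0.001 0 0 0;0.033 0 0.001 0 0 0;0.038 0 0.001 0 0 0;0.041 0 0.001 0 0 0;0.041 0 0.001 0 0 0;0.041 0 0.001 0 0 0' |grep -E "pos|force"
python3 -m handwheel '0.001 0 0 0 0 0;0.002 0 0 0 0 0;0.003 0 0 0 0 0;0.004 0 0 0 0 0;0.005 0 0 0 0 0;0.005 0 0 0 0 0' |grep -E "pos|force"
python3 -c "
from h import *
im,W=cloud('wrist');z=W[...,2];x=bf(W)[...,0];y=bf(W)[...,1];m=(abs(x)<58)&(abs(y)<38)&(z>.05)&(z<.08);print(np.nanmedian(z[m]))
s=get_state();print(s['tcp_pos'],s['force'],s['finger_gap'])"
```

```text
tcp_pos: [0.511, -0.0165, 0.062]
force: [0.1, 0.8, -3.0]
tcp_pos: [0.511, -0.0165, 0.0571]
force: [0.7, 0.4, -3.7]
0.06979731113029974
[ 0.51096488 -0.01649336  0.05710269] [-0.21796322  0.2702923  -3.86085098] 0.11311295737385532
```

```bash

python3 -m handwheel '0.0005 0 0 0 0 0;0.001 0 0 0 0 0;0.001 0 0 0 0 0' |grep -E "pos|force"
python3 -m handwheel '0.0005 0 0 0 0 0;0.001 0 0 0 0 0;0.001 0 0 0 0 0' |grep -E "pos|force"
```

```text
tcp_pos: [0.5112, -0.0167, 0.0569]
force: [-3.0, -0.7, 4.9]
tcp_pos: [0.5113, -0.0169, 0.0569]
force: [-7.2, -0.1, 11.8]
```

The pair is seated: it stopped at z=0.057 with 12 N upward. I'll relieve the press, open above the collar and measure it.

```bash

python3 -m handwheel '-0.0008 0 0 0 0 0;-0.0012 0 0 0 0 0;-0.0012 0 0 0 0 0' |grep -E "pos|force"
python3 -m handwheel '0 0 0 0 0 0;0 0 0 0 0 0;0 0 0 0 0 0;0 0 0 0 0 0;0 0 0 0 0 0;0 0 0 0 0 0;0 0 0 0 0 0' 0.8 40|grep -E "pos|force|gap"
python3 -m handwheel '-0.03 0 0 0 0 0;-0.06 0 0 0 0 0;-0.06 0 0 0 0 0;-0.06 0 0 0 0 0;-0.06 0 0 0 0 0' |grep -E "pos|force"
python3 - <<'E'
from h import *
im,W=cloud("wrist");s,r=tool();print(s["tcp_pos"],s["force"]);cv2.imwrite("pics/w10.png",im[...,::-1])
z=W[...,2]*1000;B=bf(W);x,y=B[...,0],B[...,1]
print("tcp in box",bf(s["tcp_pos"][None,None]).round(1))
def q(m,n):
    if m.sum()>5: print(n,m.sum(),"x",np.percentile(x[m],[1,99]).round(1),"y",np.percentile(y[m],[1,99]).round(1),"z",np.percentile(z[m],[2,50,98]).round(1))
near=(abs(x)<70)&(abs(y)<50)
q(near&(z>65)&(z<75),"lidtop");q(near&(z>88)&(z<96),"collar");q(near&(z>113)&(z<121),"knob");q((abs(x)<90)&(abs(y)<70)&(z>6)&(z<14),"plate")
N=near&(im.max(2)*1.-im.min(2)<30)
comp(W,N&(z>88)&(z<96),"collar");comp(W,N&(z>113)&(z<121),"knob");comp(W,N&(z>65)&(z<75),"lidtop")
for a in(-50,0,50):
  for b in(-35,35):
    m=near&(abs(x-a)<6)&(abs(y-b)<3)&(z>60)&(z<80);print(a,b,m.sum(),np.nanmedian(z[m]).round(1) if m.any() else 0)
go([.511,-.0155,.117],-15.2)
E
```

```text
tcp_pos: [0.5112, -0.0167, 0.0569]
force: [-3.0, 0.2, 6.0]
tcp_pos: [0.5108, -0.0164, 0.0561]
force: [-0.6, 0.2, 0.1]
finger_gap: 0.805
tcp_pos: [0.5105, -0.0164, 0.1157]
force: [-0.1, 0.3, -0.7]
[ 0.50993782 -0.01620977  0.11503511] [ 0.54181779 -0.81909343 -0.28353509]
tcp in box [[[-0.8 -1.3]]]
lidtop 11888 x [-63.5  60.7] y [-41.8  40.1] z [66.  69.4 71. ]
collar 976 x [-27.8  25. ] y [-21.6  19.2] z [88.4 91.4 93.1]
knob 795 x [-16.1  15.3] y [-6.9  4.6] z [114.2 116.4 117.8]
plate 2545 x [-69.2  74.2] y [-55.9  55.5] z [ 7.7  9.4 12.1]
collar n 929 c [508.7 -15.9] size 53.0 40.1 longaxis deg -12.6 zmed 91.4
knob n 795 c [510.1 -16.3] size 32.0 12.0 longaxis deg -15.7 zmed 116.4
lidtop n 10612 c [508.6 -15.6] size 127.2 81.9 longaxis deg -12.5 zmed 69.5
-50 -35 84 69.6
-50 35 72 69.5
0 -35 97 69.5
0 35 94 69.5
50 -35 117 69.5
50 35 118 69.5
row [-0.002  -0.001  -0.0008] [ 3.1408  0.     -0.0033] deg 180.0
row [-0.002  -0.001  -0.0008] [-0.0008  0.0021  0.    ] deg 0.1
```

View pics/w10.png

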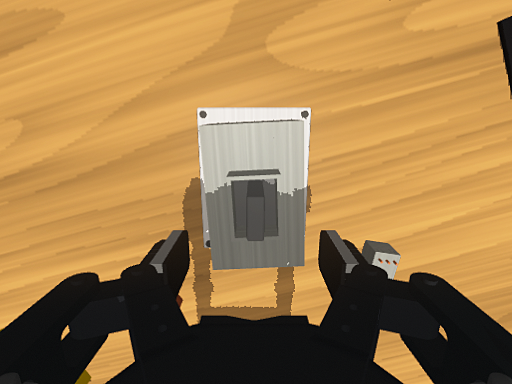

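Picture 10 shows the pair seated level, with all six points at 69.5 mm, at about (252,195). The outer lid is turned about 3° relative to the inner. I'll grip the collar at the outer lid's own yaw.

```bash

python3 -c "
from h import *
go([.5087,-.0158,.031],-12.6);print(get_state()['tcp_pos'])"
```

```text
row [ 0.084  -0.0001  0.0011] [ 3.0954e+00  1.0000e-04 -3.3000e-03] deg 177.4
row [ 0.084  -0.0001  0.0011] [-0.0462  0.0021  0.0001] deg 2.6
[ 0.50993782 -0.01620977  0.11503511]
```

```bash

python3 -m handwheel '0 0 0.001 -0.046 0 0;0.03 0 0.001 -0.046 0 0;0.055 0 0.001 -0.046 0 0;0.072 0 0.001 -0.046 0 0;0.08 0 0.001 -0.046 0 0;0.084 0 0.001 -0.046 0 0;0.084 0 0.001 -0.046 0 0;0.084 0 0.001 -0.046 0 0' |grep -E "pos|force"
python3 - <<'E'
from h import *
im,W=cloud("wrist");s,r=tool();z=W[...,2]*1000;B=bf(W,yaw=-12.6);x,y=B[...,0],B[...,1]
print(s["tcp_pos"],s["force"],"tcp",bf(s["tcp_pos"][None,None],yaw=-12.6).round(1))
for sg in(1,-1):
    m=(sg*y>28)&(sg*y<60)&(abs(x)<14)&(z>74)&(z<110); print("finger",sg,m.sum(),np.percentile(z[m],[1,5]).round(1),"inner y",np.percentile(sg*y[m],[1,5]).round(1),"x",np.percentile(x[m],[2,98]).round(1))
m=(abs(x)<40)&(abs(y)<26)&(z>88)&(z<96);print("collar",np.percentile(x[m],[1,99]).round(1),np.percentile(y[m],[1,99]).round(1))
E
```

```text
tcp_pos: [0.5104, -0.0164, 0.0328]
force: [1.1, 1.0, 0.7]
[ 0.51085162 -0.01648364  0.0332822 ] [-0.27429766 -0.25306986  0.34583924] tcp [[[ 0.1 -1.3]]]
finger 1 1475 [77.1 80.1] inner y [33.1 33.3] x [-9.9 11.6]
finger -1 1524 [77.1 80.2] inner y [34.5 34.6] x [-10.   11.5]
collar [-27.8  24.4] [-21.2  18.6]
```

```bash

python3 -m handwheel '0 0.0006 0 0 0 0;0 0.0006 0 0 0 0;0 0.0006 0 0 0 0;0 0.0006 0 0 0 0;0 0.0006 0 0 0 0;0 0.0006 0 0 0 0;0 0.0006 0 0 0 0;0 0.0006 0 0 0 0' 0 70 |grep -E "pos|force|gap"
python3 -m handwheel '-0.001 0 0 0 0 0;-0.002 0 0 0 0 0;-0.003 0 0 0 0 0;-0.004 0 0 0 0 0;-0.004 0 0 0 0 0;-0.004 0 0 0 0 0' |grep -E "pos|force|gap"
python3 - <<'E'
from h import *
im,W=cloud("wrist");s,r=tool();z=W[...,2]*1000;B=bf(W);x,y=B[...,0],B[...,1]
print(s["tcp_pos"],s["force"])
near=(abs(x)<70)&(abs(y)<50);N=near&(im.max(2)*1.-im.min(2)<30)
comp(W,N&(z>88)&(z<101),"collar");comp(W,N&(z>113)&(z<121)&(abs(y)<10),"knob")
for a in(30,50):
  for b in(-35,0,35):
    m=near&(abs(x-a)<6)&(abs(y-b)<3)&(z>60)&(z<80);print(a,b,m.sum(),np.nanmedian(z[m]).round(1) if m.any() else 0)
m=near&(z>66)&(z<80)
print("lid",np.percentile(x[m],[99]).round(1),np.percentile(y[m],[1,99]).round(1))
e=[(np.nanmax(x[m&(abs(y-b)<2)])) for b in(-30,30)];print("front edge x at y-30,30",e,"tilt deg",np.degrees(np.arctan((e[0]-e[1])/60)))
E
```

```text
tcp_pos: [0.5108, -0.0172, 0.0334]
force: [0.1, -0.6, 6.0]
finger_gap: 0.449
tcp_pos: [0.5094, -0.0167, 0.036]
force: [0.5, -0.3, -2.2]
finger_gap: 0.45
[ 0.50944723 -0.01667912  0.03599068] [ 0.51608043  0.31598587 -2.97801365]
collar n 3483 c [507.9 -15.6] size 66.1 53.2 longaxis deg 77.2 zmed 93.8
knob n 2048 c [510.1 -16.6] size 31.1 12.1 longaxis deg -15.1 zmed 116.4
30 -35 256 72.0
30 0 255 72.0
30 35 261 72.0
50 -35 281 71.9
50 0 284 71.9
50 35 289 72.0
lid [60.2] [-40.1  40.8]
front edge x at y-30,30 [np.float64(61.616336749113465), np.float64(58.87363005519228)] tilt deg 2.617269994707981
```

The outer lid came up 2.5 mm alone and the knob top is unchanged at 116.4 mm. I'll take out its 2.6° turn and offset so it clears evenly, then check.

```bash

python3 -m handwheel '0 0 -0.0006 0.016 0 0;0 0 -0.0012 0.032 0 0;0 0 -0.0018 0.046 0 0;0 0 -0.0018 0.046 0 0;0 0 -0.0018 0.046 0 0' |grep -E "pos|force|gap"
python3 -m handwheel '-0.004 0 0 0 0 0;-0.008 0 0 0 0 0;-0.014 0 0 0 0 0;-0.014 0 0 0 0 0;-0.014 0 0 0 0 0' |grep -E "pos|force|gap"
cat > chk.py <<'E'
from h import *
im,W=cloud("wrist");s,r=tool();z=W[...,2]*1000;B=bf(W);x,y=B[...,0],B[...,1]
print(s["tcp_pos"],s["force"],s["time_s"])
near=(abs(x)<70)&(abs(y)<50);N=near&(im.max(2)*1.-im.min(2)<30)
t=s["tcp_pos"][2]*1000-36+72
comp(W,N&(z>113)&(z<121)&(abs(y)<10),"knob")
for a in(30,50):
  for b in(-35,0,35):
    m=near&(abs(x-a)<6)&(abs(y-b)<3)&(abs(z-t)<8);print(a,b,m.sum(),np.nanmedian(z[m]).round(1) if m.any() else 0)
m=near&(abs(z-t)<6)
e=[(np.nanmax(x[m&(abs(y-b)<2)])) for b in(-30,30)];print("front edge",e,"y",np.percentile(y[m],[1,99]).round(1))
E
python3 chk.py
```

```text
tcp_pos: [0.5116, -0.0172, 0.0362]
force: [-0.6, -0.8, -2.4]
finger_gap: 0.451
tcp_pos: [0.5122, -0.0173, 0.051]
force: [0.4, 0.1, -2.1]
finger_gap: 0.452
[ 0.51176148 -0.01725545  0.05057462] [ 0.76207907 -0.43610298 -2.23040098] 20.0667
knob n 1668 c [509.2 -16.4] size 32.4 11.8 longaxis deg -15.8 zmed 116.4
30 -35 256 87.1
30 0 275 87.3
30 35 256 87.2
50 -35 277 87.2
50 0 281 87.1
50 35 274 87.1
front edge [np.float64(62.8821772806562), np.float64(62.923115941630265)] y [-41.4  39.4]
```

```bash

python3 -m handwheel '-0.01 0 0 0 0 0;-0.022 0 0 0 0 0;-0.036 0 0 0 0 0;-0.05 0 0 0 0 0;-0.064 0 0 0 0 0;-0.078 0 0 0 0 0;-0.092 0 0 0 0 0;-0.1 0 0 0 0 0' |grep -E "pos|force|gap"
python3 -m handwheel '-0.008 0 0 0 0 0;-0.013 0 0 0 0 0;-0.013 0 0 0 0 0;-0.013 0 0 0 0 0;-0.013 0 0 0 0 0;-0.013 0 0 0 0 0' |grep -E "pos|force|gap"
python3 chk.py
python3 - <<'E'
from h import *
im,W=cloud("scene");cv2.imwrite("pics/s11.png",cv2.resize(im[60:260,150:400],None,fx=3,fy=3,interpolation=cv2.INTER_CUBIC)[...,::-1])
z=W[...,2]*1000;B=bf(W);x,y=B[...,0],B[...,1];near=(abs(x)<75)&(abs(y)<55)
for a,b in((55,65),(64,72),(110,121),(128,142),(198,206)):
    m=near&(z>a)&(z<b);print(a,m.sum(),(np.percentile(x[m],[1,99]).round(),np.percentile(y[m],[1,99]).round(),np.median(z[m]).round(1)) if m.sum()>5 else "")
comp(W,near&(z>62)&(z<73),"inner top")
E
```

```text
tcp_pos: [0.5127, -0.0175, 0.1533]
force: [1.5, 1.0, -1.4]
finger_gap: 0.455
tcp_pos: [0.5109, -0.017, 0.1623]
force: [0.3, -0.0, -2.9]
finger_gap: 0.453
[ 0.51096251 -0.01703983  0.16240202] [ 0.15415056 -0.2725401  -2.51333309] 21.2833
55 139 (array([-60.,  53.]), array([-39.,  37.]), np.float64(60.8))
64 496 (array([-60.,  52.]), array([-37.,  35.]), np.float64(67.8))
110 25 (array([-19.,  11.]), array([-2.,  6.]), np.float64(114.5))
128 9 (array([-65.,  59.]), array([-35.,  38.]), np.float64(141.1))
198 283 (array([-65.,  59.]), array([-39.,  42.]), np.float64(199.0))
inner top n 529 c [506.  -16.5] size 115.3 78.1 longaxis deg -15.4 zmed 67.8Traceback (most recent call last):
  File "chk.py", line 6, in <module>
    comp(W,N&(z>113)&(z<121)&(abs(y)<10),"knob")
    ~~~~^^^^^^^^^^^^^^^^^^^^^^^^^^^^^^^^^^^^^^^^
  File "h.py", line 22, in comp
    k=1+np.argmax(st[1:,4]); rect(W,l==k,nm); return l==k
        ~~~~~~~~~^^^^^^^^^^
    return _wrapfunc(a, 'argmax', axis=axis, out=out, **kwds)
    return bound(*args, **kwds)
ValueError: attempt to get argmax of an empty sequence
```

View pics/s11.png

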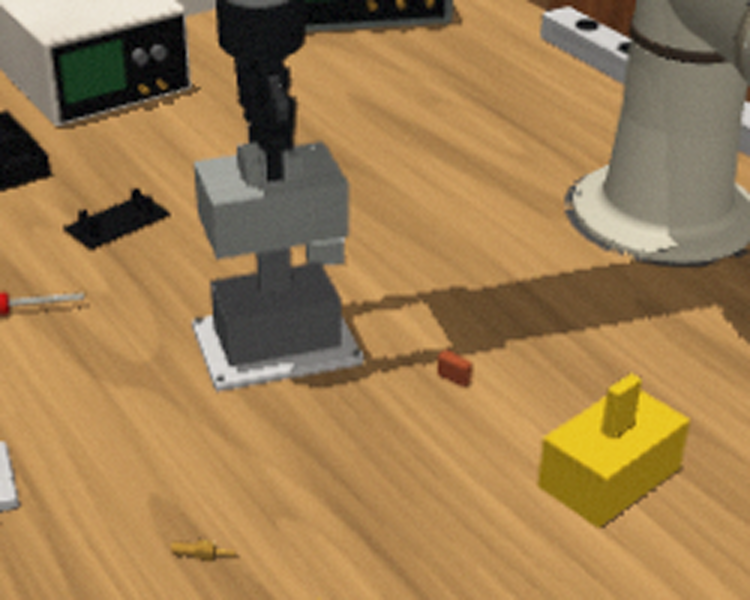

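Picture 11 shows the outer lid held level above the box at about (272,200), and the inner lid seated on the plate with its knob showing. The bystanders are where they were. One last check, then I hand in.

```bash
python3 - <<'E'
from h import *
im,W=cloud("wrist");z=W[...,2];B=bf(W)*.001
m=(abs(z-.199)<.008)&(abs(B[...,0])<.06)&(abs(B[...,1])<.038)&(B[...,0]>.03)
c=np.linalg.lstsq(np.c_[B[m],np.ones(m.sum())],z[m],rcond=None)[0];print("outer top slopes deg",np.degrees(c[:2]).round(2),"z",np.median(z[m]).round(4))
s=get_state();print(s["dq"].round(3),s["finger_gap"],s["time_s"])
print(ticket.sign_off())
E
```

```text
outer top slopes deg [-0.24  0.04] z 0.1984
[ 0.001 -0.003 -0.003 -0.001 -0.     0.001] 0.45528490198746613 21.3833
the job is handed in; nothing more can be done
None
```

The job is done and handed in at about 21.4 s; no verdict is reported.

**What I did**
- I took the fuse from the cradle and pressed it home past the jaw. The force dropped at the snap, then rose to 13 N at the seat. The fuse spans x −44.4 to +44.3 mm in the forks and is level.
- I carried the nested lids over by the knob and lowered them onto the box. The outer lid's top then read 69.5 mm at six points, against 70 mm when fully seated.
- I gripped the outer lid by its collar and raised it 2.5 mm. There I took out its 2.6° turn relative to the inner lid, then lifted it straight up.

**Last checks**
- **Outer lid:** its rim is at about 141 mm, against 117 mm for the inner lid's knob top. It is tilted about 0.2°, and the arm is still.
- **Inner lid:** its top is at about 67.8 mm (67 mm when seated). Its knob top stayed at 116.4 mm through the start of the lift.

**What failed or disagreed**
- **TCP height:** the reported TCP was about 40 mm lower than the fingertips seen by the cameras. My first closing therefore missed the fuse, shutting above it without contact. I went by the cameras after that.
- **Last knob check:** the script for it crashed because the raised lid hid the knob from the wrist camera. I used the scene camera for the final check instead.
- **Lids on pickup:** gripping the knob may have shifted the lid pair 1–2 mm on the bench before it was lifted.

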